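Empty the sorting tray into the carton and park it on its sloped rest

ROBOT

A 7-joint arm with a two-finger parallel gripper is mounted at the origin on a cart in front of the work surface, level with it; the furniture and walls round the work are solid. World frame = base frame: x ahead of the robot, y to its left, z up, the work surface at z = 0. Lengths are in m, angles in rad, forces in N, time in s.
With the tool pointing down it reaches from about 0.35 to 0.9 m from the base axis. Payload 8.1 kg.
Tool frame: the origin (TCP) lies where the fingers leave the gripper's body, on its centre line; the fingertips stand 66 mm ahead of it and the grasp point (between the pads) lies 47 mm ahead of it; z points along the fingers, y is the line along which they close (so a half turn about z gives the same grasp; the last joint's range is limited). The gripper opens to 92 mm and grips with 3 to 60 N. Pads are 19 mm wide; open, the fingers measure 130 mm over their backs; the gripper's body (75 mm by 190 mm) begins 47 mm behind the grasp point.
Start: joints at [1.145, 0.434, 0.025, 1.573, -0.012, 1.134, -0.075], TCP at [0.198, -0.593, 0.292] pointing down, gripper open.
Joint ranges: [-2.62, 2.62], [-0.44, 2.09], [-1.27, 1.32], [0.08, 2.57], [-1.32, 4.46], [0.12, 2], [-2.74, 2.74]. Speed limits (rad/s): [2.22, 2.22, 3.01, 3.01, 3.14, 3.14, 3.14].

INTERFACE

Orientations are given as a rotation vector (axis times angle).
In Python, from cell import arm gives the robot as it stands.
- The arm moves only by the tool send_rows, never from a script. Its argument "motion" is text: rows parted by semicolons, each of 7 numbers parted by spaces: the closure, from 0 (fully open) to 1 (shut), then the shift along the world's x, y, z in m, then the turn, a rotation vector about the world's x, y, z in degrees. A call has 1 to 5 rows; each row shifts and turns the commanded pose from where the row before left it; what a row does not reach is not made up. A row lasts 1/8 s, in which the tool goes at most 62.5 mm and 10.7 degrees, less where a joint would pass 70% of its speed; a pose out of reach is approached as far as the arm can. A call is refused whole if a number of a shift passes 0.0625 or a number of a turn 10.7, either way. A call with a gripper value outside its range is refused whole. The fingers move at their own pace and stop on an object; "force" is the grip in N (left out, the last holds). Time passes only in rows, so rows that do not move let the fingers close. It gives the time, the measured TCP pose, the force, the opening and the grip force at its end, in the units of the state.
- arm.observe(): the state, without advancing time (a new reading comes with each control period).
- arm.get_image(name): name is "scene" or "top" or "wrist"; returns (picture, depth): 400x640x3 uint8, blue, green, red; 400x640 float32, m along the optical axis (not along the pixel's ray), 0 where there is no reading.
- arm.camera_model(name): a dict with "fx", "fy", "cx", "cy" (pixels), "view" (4x4, takes a point from world to camera coordinates). Camera axes: x right, y down, z forward; pixel columns grow to the right and rows downward; lengths in m; the calibration is good to about 2 mm. A picture is of the moment at which its call begins: read the wrist's pose just before it. camera_model takes no time and is no camera call; for the wrist camera it gives the pose at the moment of the call.
- arm.sign_off(): hands the job in; it is judged then, once.
The state is a dict: "clock": time; "joints": joint angles; "dq": joint speeds; "joint_efforts": joint torques, N m; "position": TCP position; "ee_rot": TCP orientation; "force": force on the tool from outside, world axes, zero at the start; "ft_torque": the same for the moment, N m; "width": opening from 0.0 (shut) to 1.0 (fully open); "gripper_force": force on a finger pad.
Only numpy, scipy, OpenCV 4.12 (cv2) and the standard library are available. Lean on these libraries where they do the work, as an engineer would, in place of code of your own. Each camera call takes 0.05 s, during which the arm holds its last target. There are 200 camera calls.

TASK

Put all the lens caps away in the open carton: carry the green sorting tray over by its grip with both of its caps still on it and tip them off its open nose into the carton; the stray cap lying by itself on the desk goes in too. Then park the empty tray on the sloped two-rail rest, nose down, centred on the rails and with its nose up against the orange lip, lowering it until the rails carry it before you let go. Do not disturb the glue stick or the tape roll.

Things in the scene. Friction and masses are not known exactly. Their poses are not given: they have to be found in the camera images.
- sorting_tray: Green sorting tray, 120 (x) x 80 (y) mm, 0.12 kg, flat on the desk, nose roughly to the right (-y). Origin: centre of underside; z up. Floor 4 mm; walls 3 mm thick, 18 mm high at the sides (+-y) and back (+x); nose (-x) open, no sill. Black grip tab at the back: 12 mm thick (x), 32 mm wide (y), middle at x = +54 mm, top at 63 mm. Caps on it start to slide at a tilt of 27 to 35 degrees
- tray_nose (a point): Middle of the tray's open front edge, on its underside (tray x = -60, y = 0, z = 0 mm)
- tray_tail (a point): Middle of the tray's back edge, on its underside (tray x = +60, y = 0, z = 0 mm)
- tray_grip (a point): Point to grip in the black tab (tray x = +54, y = 0, z = +46 mm); close the fingers along tray x, across the 12 mm thickness
- carton: Brown open carton, 140 (x) x 120 (y) x 50 (z) mm outside, walls and floor 4 mm, fixed. Origin: centre of its underside, on the desk; z up; its own -x side faces roughly to the right (world -y)
- rest: Fixed rest on a dark base plate 135 x 76 mm: two aluminium rails, each 9 mm wide, 124 mm long, at y = +-21 mm, rising towards its +x at 28 degrees from level. The low end (its -x) faces roughly right (world -y) and has an orange lip, 56 mm wide, standing 14 mm out of the rails' plane. No side guides. Origin: centre of the underside, on the desk; z up
- rest_low (a point): Point midway between the rails, in the plane of their top faces, at the foot of the orange lip (rest x = -54, y = 0, z = 50 mm): where the tray's nose edge (tray_nose) comes to lie
- rest_high (a point): Point midway between the rails in the plane of their top faces, 120 mm up the slope from rest_low (rest x = +52, y = 0, z = 106 mm): where tray_tail comes to lie
- cap_a: Black round lens cap, 31 mm across, 10 mm high, 12 g, lying flat on the tray. Origin: centre of its underside
- cap_b: Black round lens cap, 29 mm across, 9 mm high, 12 g, lying flat on the tray. Origin: centre of its underside
- cap_stray: Black round lens cap, 27 mm across, 10 mm high, 12 g, lying flat on the desk at the far left, behind what stands there. Origin: centre of its underside
- glue_stick: Bystander: upright red and green glue stick, 26 mm across, 92 mm high. Origin: centre of its underside
- tape_roll: Bystander: roll of tape lying flat, 49 mm across, 20 mm high. Origin: centre of its underside
Things that resemble listed ones, but are neither listed nor needed, are in the scene too. Leave any turquoise or yellow look-alike of the cap_stray alone.

How it is judged:
On the way, in this order (a step that is already met when the one before it is completed fails the run):
1. the tray is lifted clear with both of its caps still on it (height (world z) of sorting_tray above 0.04 m and contact force between the fingers and sorting_tray above 0.5 N and x of cap_a in the frame of sorting_tray between -0.06 and 0.06 m and y of cap_a in the frame of sorting_tray between -0.04 and 0.04 m and z of cap_a in the frame of sorting_tray between -0.002 and 0.03 m and x of cap_b in the frame of sorting_tray between -0.06 and 0.06 m and y of cap_b in the frame of sorting_tray between -0.04 and 0.04 m and z of cap_b in the frame of sorting_tray between -0.002 and 0.03 m), for 0.2 s.
2. both of the tray's caps are in the carton while the held tray is still tipped by more than 20 degrees over the carton (x of cap_a in the frame of carton between -0.066 and 0.066 m and y of cap_a in the frame of carton between -0.056 and 0.056 m and z of cap_a in the frame of carton between -0.005 and 0.04 m and x of cap_b in the frame of carton between -0.066 and 0.066 m and y of cap_b in the frame of carton between -0.056 and 0.056 m and z of cap_b in the frame of carton between -0.005 and 0.04 m and angle between sorting_tray's own z axis and vertical above 0.35 rad and horizontal distance between tray_nose and carton below 0.1 m and contact force between the fingers and sorting_tray above 0.5 N), for 0.1 s.
3. the tray lies on the rest while it is still held (distance between tray_nose and rest_low below 0.016 m and distance between tray_tail and rest_high below 0.018 m and contact force between sorting_tray and rest above 0.1 N and contact force between the fingers and sorting_tray above 0.5 N), for 0.1 s.
At the end, for the whole second after the job is handed in: All three caps lie at rest inside the carton (below its rim); the tray rests still on the rest's rails with tray_nose within 16 mm of rest_low and tray_tail within 18 mm of rest_high (distance between tray_nose and rest_low below 0.016 m and distance between tray_tail and rest_high below 0.018 m and contact force between sorting_tray and rest above 0.3 N and linear speed of sorting_tray below 0.02 m/s and x of cap_a in the frame of carton between -0.066 and 0.066 m and y of cap_a in the frame of carton between -0.056 and 0.056 m and z of cap_a in the frame of carton between -0.005 and 0.04 m and linear speed of each of cap_a, cap_b, cap_stray below 0.03 m/s and x of cap_b in the frame of carton between -0.066 and 0.066 m and y of cap_b in the frame of carton between -0.056 and 0.056 m and z of cap_b in the frame of carton between -0.005 and 0.04 m and x of cap_stray in the frame of carton between -0.066 and 0.066 m and y of cap_stray in the frame of carton between -0.056 and 0.056 m and z of cap_stray in the frame of carton between -0.005 and 0.04 m); the robot touches nothing.
It fails at once if the glue stick is moved by more than 25 mm or tipped (distance of glue_stick from where it was at the start of the episode above 0.025 m or angle between glue_stick's own z axis and vertical above 0.4 rad).
It fails at once if the tape roll is moved by more than 25 mm or tipped (distance of tape_roll from where it was at the start of the episode above 0.025 m or angle between tape_roll's own z axis and vertical above 0.4 rad).
It also fails if it takes over 64 s, if anything falls off the work surface, if the arm or the gripper's body presses on something with over 40 N, if the wrist force passes 120 N, or if a joint passes its speed limit or range.

## Working session

There is one attempt and no reset: what is moved stays moved. The work goes in short steps, Python scripts to look and compute and a tool call to move; the robot and the scene stay as the last step left them, time stands still between calls to the robot, and variables do not carry over. Pictures are saved under pics/ and viewed, at most 10 in all, crops included, and the job is handed in when it is done.

Besides the shell and the picture viewer there is one more tool, called after ">>>" as name(argument=value, ...), one argument or row to a line, values as JSON. send_rows: Moves the arm, as the interface text tells. Its arguments: {"type":"object","properties":{"motion":{"type":"string"},"force":{"type":"number"}},"required":["motion"]}

```bash
mkdir -p pics; ls; python3 - <<'E'
from cell import arm
import cv2,numpy as np
s=arm.observe();print(s)
for n in("scene","top"):
    im,d=arm.get_image(n);cv2.imwrite(f"pics/{n}0.png",im);np.save(f"pics/{n}0.npy",d);m=arm.camera_model(n);print(n,{k:(np.round(v,3).tolist()) for k,v in m.items()})
    
E
```

```text
pics
{'clock': 0.0, 'joints': array([ 1.145383  ,  0.43521627,  0.02492763,  1.57408695, -0.01159158,
        1.13404119, -0.07510131]), 'dq': array([-1.46242430e-03, -2.42552987e-03, -1.92924070e-04,  2.49357507e-05,
       -7.34431874e-05,  1.07750347e-03, -1.41816643e-03]), 'joint_efforts': array([-4.61784748e-04, -6.67851019e+01,  9.84665640e-01, -3.14455247e+01,
       -6.06132718e-02,  4.28939809e-02,  2.01978150e-04]), 'position': array([ 0.19811483, -0.59232716,  0.29145248]), 'ee_rot': array([-3.09922645e+00, -5.04583760e-01,  6.11346744e-04]), 'force': array([ 0.30563579, -0.36222225, -0.0041941 ]), 'ft_torque': array([ 0.06523807, -0.0854342 , -0.0172154 ]), 'gripper_force': 0.0, 'width': 0.9970296530828407}
scene {'fx': 420.041, 'fy': 420.041, 'cx': 323.948, 'cy': 202.286, 'view': [[-0.891, -0.453, 0.008, 0.431], [-0.269, 0.516, -0.813, 0.315], [0.365, -0.727, -0.582, 0.549], [0.0, 0.0, 0.0, 1.0]]}
top {'fx': 491.542, 'fy': 491.542, 'cx': 316.688, 'cy': 197.762, 'view': [[0.017, -1.0, 0.001, -0.223], [-0.984, -0.017, -0.18, 0.61], [0.18, 0.002, -0.984, 0.976], [0.0, 0.0, 0.0, 1.0]]}
```

View pics/scene0.png

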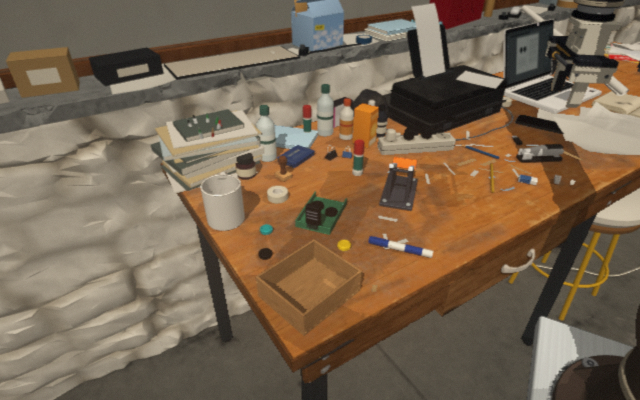

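View pics/top0.png

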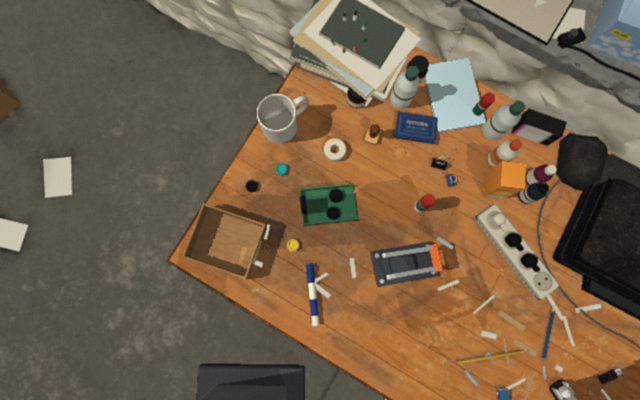

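The pictures show, in the top view: carton (225,240), tray (329,204) with its grip at the left and two black caps at (336,196)/(333,213), rest (407,263) with its lip at (437,258), tape roll (334,149) and glue stick (427,203).

Candidates for the stray cap: black disc (252,186), turquoise disc (282,170) and yellow disc (293,244). A dark jar lid at (418,67) could also be mistaken for it. I choose the black disc at (252,186) and will check it in a crop.

```bash
cat > h.py <<'E'
import cv2,numpy as np
from cell import arm
from scipy.spatial.transform import Rotation as R
def cloud(name,d,V=None):
    m=arm.camera_model(name);V=np.linalg.inv(m["view"] if V is None else V)
    v,u=np.mgrid[:d.shape[0],:d.shape[1]]
    P=np.stack([(u-m["cx"])/m["fx"]*d,(v-m["cy"])/m["fy"]*d,d],-1)
    return P@V[:3,:3].T+V[:3,3]
def ray(name,u,v,z,V=None):
    m=arm.camera_model(name);V=np.linalg.inv(m["view"] if V is None else V)
    D=V[:3,:3]@[(u-m["cx"])/m["fx"],(v-m["cy"])/m["fy"],1];o=V[:3,3]
    return o+D*(z-o[2])/D[2]
def rect(P):
    c,s,a=cv2.minAreaRect(P[:,:2].astype(np.float32)*1000)
    return np.round(c,1),np.round(s,1),round(a,1)
E
python3 - <<'E'
from h import *
im=cv2.imread("pics/top0.png");d=np.load("pics/top0.npy");P=cloud("top",d);hsv=cv2.cvtColor(im,cv2.COLOR_BGR2HSV)
def box(u0,v0,u1,v1):
    m=np.zeros(d.shape,bool);m[v0:v1,u0:u1]=1;return m&(d>0)
Z=P[...,2]
print("desk z",np.median(Z[box(360,290,440,320)]))
g=box(290,175,370,235)
gm=g&(hsv[...,0]>40)&(hsv[...,0]<90)&(hsv[...,1]>80)
print("tray all green",rect(P[gm]),np.percentile(Z[gm],[2,50,98]))
t=g&(Z>.012)&(Z<.024)&gm;print("walls",t.sum(),rect(P[t]))
k=g&(Z>.05);print("tab",k.sum(),rect(P[k]),np.percentile(Z[k],[50,98]),P[k].mean(0))
c=box(170,195,280,285)&(Z>.035)&(Z<.065);print("carton",c.sum(),rect(P[c]),np.percentile(Z[c],[50,98]))
r=box(365,235,455,290)
o=r&(hsv[...,0]<14)&(hsv[...,1]>180)&(hsv[...,2]>150)&(Z>.03);print("lip",o.sum(),rect(P[o]),P[o].mean(0),np.percentile(Z[o],[2,50,98]))
b=r&(Z>.008)&(hsv[...,1]<90);print("rest all",rect(P[b]),np.percentile(Z[b],[2,98]))
al=r&(Z>.04)&(hsv[...,1]<60)&(hsv[...,2]>90);print("rails",al.sum(),rect(P[al]))
for n,bx in dict(stray=(240,175,265,197),glue=(412,190,440,215),tape=(320,135,350,163)).items():
    m=box(*bx)
    if n=="stray": m&=hsv[...,2]<60
    else: m&=Z>.012
    print(n,m.sum(),rect(P[m]),P[m].mean(0),np.percentile(Z[m],[5,50,98]))
for n,bx in dict(capA=(326,186,346,206),capB=(322,204,344,222)).items():
    m=box(*bx)&(hsv[...,2]<50)&(Z<.03);print(n,m.sum(),rect(P[m]),np.percentile(Z[m],[5,50,98]))
cr=cv2.resize(im[130:290,160:460],None,fx=2.6,fy=2.6,interpolation=cv2.INTER_CUBIC);cv2.imwrite("pics/crop0.png",cr)
E
```

```text
desk z -6.731068406762297e-05
tray all green (array([ 608.5, -238.3]), array([ 79.8, 119.7]), 6.9) [4.79766157e-05 4.44702546e-03 1.92098372e-02]
walls 174 (array([ 608.4, -237.6]), array([ 79.8, 118.3]), 6.9)
tab 88 (array([ 601.5, -183.6]), array([31.1, 12.5]), 7.3) [0.06243841 0.06699722] [ 0.60073917 -0.18388434  0.0619934 ]
carton 664 (array([522.6, -21. ]), array([141.3, 120. ]), 72.0) [0.04873666 0.05322479]
lip 200 (array([ 494.1, -459.5]), array([54.8, 14.6]), 8.9) [ 0.49371534 -0.45955188  0.05586605] [0.0432876  0.05718487 0.06461648]
rest all (array([ 482.8, -402.6]), array([ 73.8, 133.3]), 10.3) [0.00809677 0.10516385]
rails 451 (array([ 483. , -400.5]), array([ 51. , 110.4]), 11.0)
stray 104 (array([646.7, -68.7]), array([22.7, 23.6]), 4.0) [ 0.64675156 -0.0689838   0.00789592] [0.00434811 0.00810174 0.01257792]
glue 234 (array([ 607.3, -438.6]), array([24. , 24.7]), 0.3) [ 0.60516571 -0.43516997  0.07200503] [0.01897557 0.08815806 0.09499172]
tape 312 (array([ 731.9, -249.7]), array([47.5, 47.7]), 27.8) [ 0.73180024 -0.24989001  0.01832118] [0.01458278 0.01834113 0.02272322]
capA 153 (array([ 628.2, -254.7]), array([28.3, 30.2]), 39.7) [0.00682412 0.01228663 0.01758772]
capB 144 (array([ 590.4, -246.6]), array([28.9, 34.2]), 25.6) [0.00388026 0.01136145 0.01567069]
```

View pics/crop0.png

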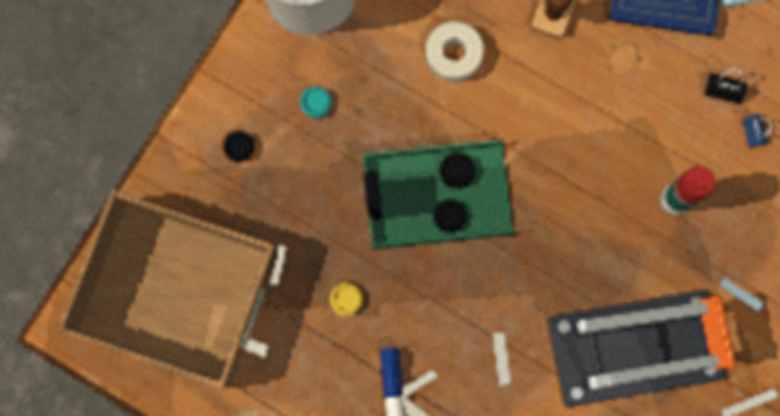

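The crop shows a plain black disc at (240,147), clear of the turquoise disc (316,102) and the yellow one (346,299). That is the stray cap, at about (0.647, -0.069). Next I check wrist feasibility for the tilts.

```bash
python3 - <<'E'
from h import *
def tool(yaw,tilt): # tool R for tray yaw, nose-down tilt; tool y = -tray x, tool z=-tray z
    T=R.from_euler('ZY',[yaw,-tilt],degrees=True).as_matrix()
    return np.c_[np.cross(-T[:,0],-T[:,2]),-T[:,0],-T[:,2]]
for n,p,yaw,tilt in [("tray",(.602,-.184),97,0),("carton97",(.52,.05),97,45),("carton55",(.52,.05),55,45),("carton30",(.55,.0),30,45),("rest",(.475,-.36),100,28)]:
  th=np.degrees(np.arctan2(p[1],p[0]))
  for f in(100,125):
    L=R.from_euler('ZY',[th,f],degrees=True).as_matrix()
    # home: L Ry(180-f) Rz(j7=0) C  has tool y radial
    H=np.c_[[0,1,0],[1,0,0],[0,0,-1]]; C=R.from_euler('Y',180,degrees=True).as_matrix().T@H
    e=R.from_matrix(L.T@tool(yaw,tilt)@C.T).as_euler('ZYZ',degrees=True)
    print(n,f,e.round())
E
```

```text
tray 100 [-0. 80. 66.]
tray 125 [-0. 55. 66.]
carton97 100 [45. 84. 82.]
carton97 125 [50. 67. 63.]
carton55 100 [ 41.  55. 114.]
carton55 125 [60. 39. 87.]
carton30 100 [ 31.  43. 134.]
carton30 125 [ 57.  25. 103.]
rest 100 [ 19. 101.  43.]
rest 125 [19. 77. 35.]
```

>>> send_rows(
  motion="0 0.05 0.0625 0.0 0 0 -6; 0 0.05 0.0625 0 0 0 -6; 0 0.05 0.0625 0 0 0 0; 0.4 0.05 0.0625 0 0 0 0; 0.4 0.05 0.0625 0 0 0 0",
)

```text
clock: 0.72
position: [0.3943, -0.3469, 0.2921]
ee_rot: [-3.137, -0.178, 0.0]
force: [0.1, -0.9, -0.2]
width: 0.833
gripper_force: 0.0
```

>>> send_rows(
  motion="0.4 0.045 0.05 0 0 0 0; 0.4 0.045 0.05 0 0 0 0; 0.4 0.045 0.05 0 0 0 0; 0.4 0.045 0.05 0 0 0 0; 0.4 0 0 0 0 0 0",
)

```text
clock: 1.35
position: [0.5635, -0.1569, 0.2916]
ee_rot: [-3.133, -0.192, -0.001]
force: [-0.4, -0.9, -0.8]
width: 0.6
gripper_force: 0.0
```

>>> send_rows(
  motion="0.4 0.028 0.03 -0.03 0 0 0; 0.4 0.028 0.03 -0.03 0 0 0; 0.4 0.028 0.028 -0.03 0 0 0; 0.4 0 0 0 0 0 0; 0.4 0 0 0 0 0 0",
)

```text
clock: 1.98
position: [0.6441, -0.0763, 0.2021]
ee_rot: [3.136, 0.176, -0.002]
force: [0.6, -0.1, -0.1]
width: 0.6
gripper_force: 0.0
```

```bash
python3 - <<'E'
from h import *
s=arm.observe();V=arm.camera_model("wrist")["view"];im,d=arm.get_image("wrist");cv2.imwrite("pics/w1.png",im)
P=cloud("wrist",d,V);hsv=cv2.cvtColor(im,cv2.COLOR_BGR2HSV)
print(s["position"],s["joints"].round(2))
m=(d>0)&(abs(P[...,0]-.647)<.03)&(abs(P[...,1]+.069)<.03)&(P[...,2]>.005)&(P[...,2]<.03)&(hsv[...,2]<80)
print(m.sum(),P[m].mean(0) if m.any() else 0,rect(P[m]) if m.any() else 0, np.percentile(P[m][:,2],[5,50,98]))
E
```

```text
[ 0.64412808 -0.07625644  0.20211681] [ 0.13  0.56 -0.15  1.6   0.1   0.99 -1.51]
760 [ 0.65060394 -0.06716445  0.00817695] (array([650.8, -67.1]), array([24.5, 25.2]), 3.5) [0.00640986 0.00813324 0.01049975]
```

The wrist view's depth puts the cap at (0.650, -0.067) with its top near z 0.010 and about 25 mm across, which matches. Descending.

>>> send_rows(
  motion="0.4 0.006 0.009 -0.04 0 0 0; 0.4 0 0 -0.04 0 0 0; 0.4 0 0 -0.03 0 0 0; 0.4 0 0 -0.021 0 0 0; 0.4 0 0 0 0 0 0",
)

```text
clock: 2.65
position: [0.6496, -0.0676, 0.0708]
ee_rot: [3.136, 0.175, -0.003]
force: [0.5, -0.3, 0.3]
width: 0.598
gripper_force: 0.0
```

>>> send_rows(
  motion="0.9 0 0 0 0 0 0; 0.9 0 0 0 0 0 0; 0.9 0 0 0 0 0 0; 0.9 0 0 0 0 0 0",
  force=15,
)

```text
clock: 3.15
position: [0.6511, -0.0659, 0.0719]
ee_rot: [3.136, 0.178, 0.002]
force: [-0.6, -0.6, 4.2]
width: 0.271
gripper_force: 15.0
```

>>> send_rows(
  motion="0.9 0 0 0.03 0 0 0; 0.9 0 0 0.04 0 0 0; 0.9 -0.03 0.015 0.02 0 0 0; 0.9 -0.035 0.02 0 0 0 0; 0.9 -0.035 0.02 0 0 0 0",
)

```text
clock: 3.78
position: [0.5498, -0.0103, 0.1617]
ee_rot: [-3.137, -0.178, -0.001]
force: [0.2, -0.3, 0.4]
width: 0.268
gripper_force: 15.0
```

>>> send_rows(
  motion="0.9 -0.02 0.015 0 0 0 0; 0.9 0 0 -0.03 0 0 0; 0.9 0 0 -0.035 0 0 0; 0.9 0 0 0 0 0 0",
)

```text
clock: 4.28
position: [0.5291, 0.0041, 0.0946]
ee_rot: [3.136, 0.178, -0.007]
force: [-0.9, 0.2, 0.8]
width: 0.27
gripper_force: 15.0
```

>>> send_rows(
  motion="0.9 0 0 -0.015 0 0 0; 0.9 0 0 0 0 0 0; 0.5 0 0 0 0 0 0; 0.5 0 0 0 0 0 0; 0.5 0 0 0 0 0 0",
)

```text
clock: 4.9
position: [0.5311, 0.0036, 0.0817]
ee_rot: [3.136, 0.177, 0.002]
force: [0.7, -4.2, 1.1]
width: 0.491
gripper_force: 1.6
```

>>> send_rows(
  motion="0.5 0 0 0.03 0 0 0; 0.5 0 0 0.05 0 0 0; 0.5 0.02 -0.045 0.03 0 0 0; 0.4 0.025 -0.05 0 0 0 0; 0.4 0.025 -0.05 0 0 0 0",
)

```text
clock: 5.52
position: [0.6016, -0.1423, 0.1923]
ee_rot: [3.136, 0.179, 0.003]
force: [1.4, -1.1, -0.4]
width: 0.595
gripper_force: 0.0
```

```bash
python3 - <<'E'
from h import *
im,d=arm.get_image("top");cv2.imwrite("pics/t2.png",im);print(arm.observe()["position"],arm.observe()["width"])
P=cloud("top",d)
g=im.max(2)<45
m=(d>0)&(abs(P[...,0]-.5226)<.06)&(abs(P[...,1]+.021)<.06)&(P[...,2]<.03)&g
print(m.sum(),P[m].mean(0) if m.any() else 0,rect(P[m]) if m.any() else 0)
E
```

```text
[ 0.60338001 -0.15162888  0.1919261 ] 0.6004708600243731
0 0 0
```

```bash
python3 - <<'E'
from h import *
im=cv2.imread("pics/t2.png");cv2.imwrite("pics/t2c.png",cv2.resize(im[140:300,170:400],None,fx=3,fy=3,interpolation=cv2.INTER_CUBIC))
E
```

```text
(no output)
```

View pics/t2c.png

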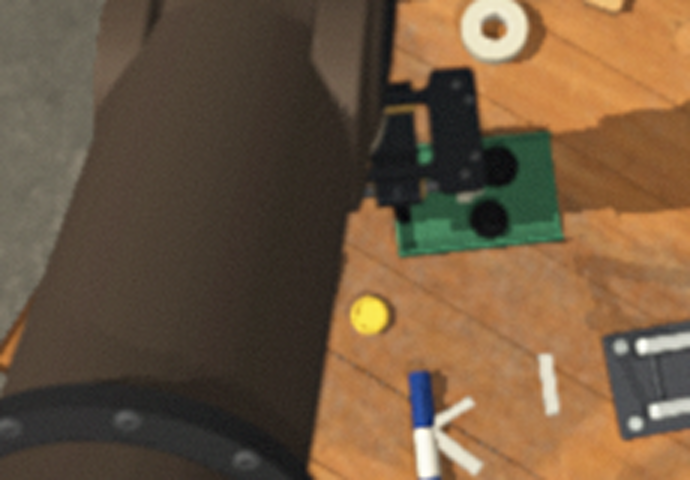

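The arm hides the carton in this view. The tray is intact with both caps on it, at (497,165) and (489,218).

>>> send_rows(
  motion="0.4 0 -0.032 0 0 0 0; 0.4 0 0 0 0 0 0; 0.4 0 0 0 0 0 0",
)

```text
clock: 5.95
position: [0.6005, -0.172, 0.1912]
ee_rot: [-3.136, -0.178, 0.0]
force: [-0.0, -0.6, 0.5]
width: 0.599
gripper_force: 0.0
```

```bash
python3 - <<'E'
from h import *
s=arm.observe();V=arm.camera_model("wrist")["view"];im,d=arm.get_image("wrist");cv2.imwrite("pics/w2.png",im)
P=cloud("wrist",d,V);print(s["position"],s["ee_rot"])
m=(d>0)&(abs(P[...,0]-.602)<.04)&(abs(P[...,1]+.184)<.03)&(P[...,2]>.045)&(P[...,2]<.075)
print(m.sum(),rect(P[m]),np.percentile(P[m][:,2],[5,50,98]))
im,d=arm.get_image("scene");cv2.imwrite("pics/s2.png",im);P=cloud("scene",d)
m=(d>0)&(abs(P[...,0]-.5226)<.07)&(abs(P[...,1]+.021)<.07)&(P[...,2]<.025)&(P[...,2]>.0)&(im.max(2)<45)
print("stray",m.sum(),rect(P[m]) if m.any() else 0)
x=cv2.resize(im[220:340,230:380],None,fx=3,fy=3);y=cv2.imread("pics/w2.png");y=cv2.resize(y,None,fx=.54,fy=.54)
c=np.zeros((600,500,3),np.uint8);c[:360,:450]=x;c[360:360+216,:346]=y;cv2.imwrite("pics/c2.png",c)
E
```

```text
[ 0.60054381 -0.17200516  0.19118959] [-3.13583754e+00 -1.78281118e-01  2.97190057e-04]
990 (array([ 604.3, -183.1]), array([31.8, 12.8]), 5.7) [0.05086273 0.06187545 0.06351817]
stray 5 (array([526.4,  12.2]), array([15.9,  7.7]), 40.4)
```

View pics/c2.png

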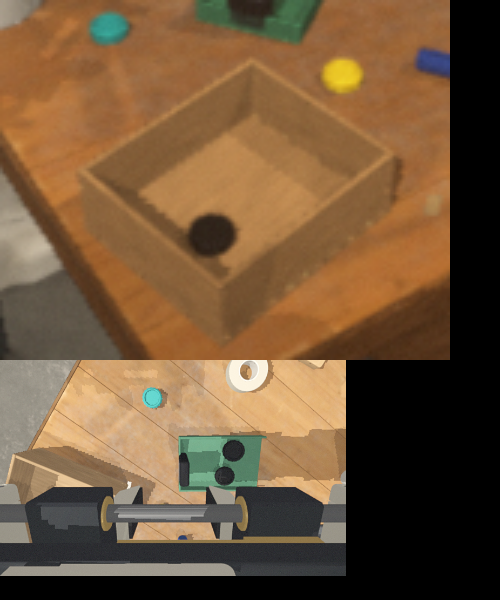

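The stray cap lies flat in the carton at (212,235). The tab measures (0.603, -0.183). Descending on it.

>>> send_rows(
  motion="0.4 0.002 -0.011 0 0 0 0; 0.4 0 0 -0.045 0 0 0; 0.4 0 0 -0.04 0 0 0; 0.4 0 0 -0.015 0 0 0; 0.4 0 0 0 0 0 0",
)

```text
clock: 6.68
position: [0.6025, -0.1839, 0.0908]
ee_rot: [-3.136, -0.178, 0.002]
force: [1.0, -0.2, 0.7]
width: 0.598
gripper_force: 0.0
```

>>> send_rows(
  motion="0.95 0 0 0 0 0 0; 0.95 0 0 0 0 0 0; 0.95 0 0 0 0 0 0; 0.95 0 0 0 0 0 0; 0.95 0 0 0 0 0 0",
  force=40,
)

```text
clock: 7.3
position: [0.6028, -0.1839, 0.0914]
ee_rot: [3.136, 0.178, 0.0]
force: [-0.7, 0.5, 1.7]
width: 0.129
gripper_force: 40.0
```

>>> send_rows(
  motion="0.95 0 0 0.01 0 0 0; 0.95 0 0 0.02 0 0 0; 0.95 0 0 0.025 0 0 0; 0.95 0 0 0.025 0 0 0; 0.95 0 0 0.02 0 0 0",
)

```text
clock: 7.92
position: [0.6028, -0.1839, 0.1929]
ee_rot: [3.136, 0.178, 0.001]
force: [0.6, -0.2, -1.8]
width: 0.127
gripper_force: 40.0
```

>>> send_rows(
  motion="0.95 0 0.01 0.01 0 0 -2; 0.95 -0.003 0.02 0 0 0 -4; 0.95 -0.005 0.03 0 0 0 -4; 0.95 -0.005 0.035 0 0 0 -4; 0.95 -0.005 0.035 0 0 0 -4",
)

```text
clock: 8.55
position: [0.5844, -0.0528, 0.2018]
ee_rot: [-3.125, 0.319, -0.0]
force: [1.0, -0.2, -1.5]
width: 0.131
gripper_force: 40.0
```

>>> send_rows(
  motion="0.95 -0.005 0.035 0 0 0 -4; 0.95 -0.005 0.035 0 0 0 -2.5; 0.95 -0.005 0.03 0 0 0 0; 0.95 -0.003 0.02 0 0 0 0; 0.95 0 0.01 0 0 0 0",
)

```text
clock: 9.18
position: [0.5666, 0.0771, 0.2016]
ee_rot: [-3.103, 0.49, -0.0]
force: [0.1, -0.7, -1.1]
width: 0.124
gripper_force: 40.0
```

>>> send_rows(
  motion="0.95 0 0.018 -0.01 0 0 0; 0.95 0 0.015 -0.015 0 0 0; 0.95 0 0 -0.013 0 0 0; 0.95 0 0 0 0 0 0",
)

```text
clock: 9.68
position: [0.5658, 0.1082, 0.1614]
ee_rot: [3.101, -0.492, -0.005]
force: [-0.6, -0.8, -0.7]
width: 0.133
gripper_force: 40.0
```

```bash
python3 - <<'E'
from h import *
s=arm.observe();print(s["position"],s["ee_rot"],s["joints"].round(2))
im,d=arm.get_image("scene");P=cloud("scene",d);h=cv2.cvtColor(im,cv2.COLOR_BGR2HSV)
m=(d>0)&(h[...,0]>40)&(h[...,0]<85)&(h[...,1]>80)&(abs(P[...,0]-.55)<.13)&(abs(P[...,1]-.04)<.13)&(P[...,2]>.04)&(P[...,2]<.13)
print(m.sum(),rect(P[m]),np.percentile(P[m][:,2],[2,50,98]))
V=arm.camera_model("wrist")["view"];w,_=arm.get_image("wrist")
c=np.zeros((600,660,3),np.uint8);c[:360,:600]=cv2.resize(im[200:320,220:420],None,fx=3,fy=3);c[360:576,:346]=cv2.resize(w,(346,216));cv2.imwrite("pics/c3.png",c)
E
```

```text
[0.56582294 0.10819439 0.16139482] [ 3.1008779  -0.49204283 -0.00460573] [-0.22  0.5  -0.08  1.83  0.05  0.81 -2.22]
1646 (array([549.3,  57.9]), array([120.4,  80.9]), 73.0) [0.07200862 0.07431625 0.08827204]
```

View pics/c3.png

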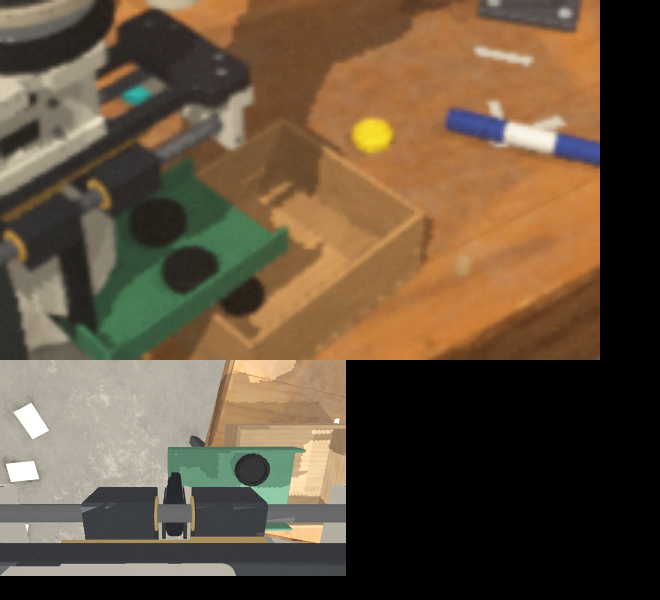

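The tray is over the carton with both caps on it at (158,222) and (190,270). The nose is at about (0.531, 0.001, 0.07). Tipping it about the nose.

>>> send_rows(
  motion="0.95 -0.0055 -0.0165 0.016 9.5 -3.1 0; 0.95 -0.0065 -0.0195 0.013 9.5 -3.1 0; 0.95 -0.007 -0.0215 0.01 9.5 -3.1 0; 0.95 -0.0075 -0.023 0.005 9.5 -3.1 0; 0.95 0 0 0 0 0 0",
)

```text
clock: 10.4
position: [0.5424, 0.0317, 0.1986]
ee_rot: [-2.505, 0.411, -0.112]
force: [-0.0, 0.2, -2.2]
width: 0.13
gripper_force: 40.0
```

>>> send_rows(
  motion="0.95 -0.008 -0.024 0.001 9.5 -3.1 0; 0.95 0 0 0 0 0 0; 0.95 0 0 0 0 0 0; 0.95 0 0 0 0 0 0",
)

```text
clock: 10.9
position: [0.5346, 0.0193, 0.2008]
ee_rot: [-2.346, 0.362, -0.133]
force: [-0.1, 0.7, -0.4]
width: 0.125
gripper_force: 40.0
```

```bash
python3 - <<'E'
from h import *
s=arm.observe();print(s["position"],s["joints"].round(2));T=R.from_rotvec(s["ee_rot"]).as_matrix();print("tilt",np.degrees(np.arccos(-T[2,2])),"trayx",-T[:,1])
im,d=arm.get_image("scene");w,_=arm.get_image("wrist")
c=np.zeros((600,660,3),np.uint8);c[:360,:600]=cv2.resize(im[200:320,220:420],None,fx=3,fy=3);c[360:576,:346]=cv2.resize(w,(346,216));cv2.imwrite("pics/c4.png",c)
E
```

```text
[0.53460635 0.01932115 0.20083738] [ 0.74  0.57 -0.64  2.   -0.71  0.71 -1.13]
tilt 44.23200503841958 trayx [0.21992134 0.68201676 0.69748673]
```

View pics/c4.png

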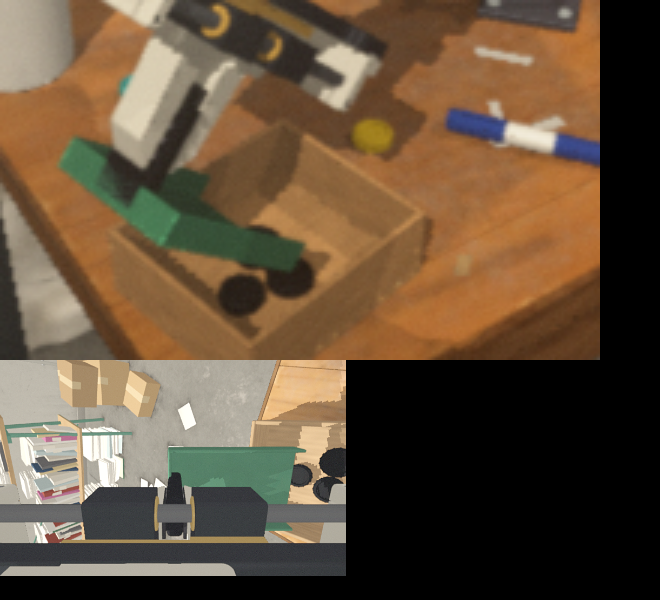

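All three caps are in the carton, with the dark discs at (242,295), (290,278) and (262,238). The tray is held at 44°. Lifting away and heading for the rest.

>>> send_rows(
  motion="0.95 0 0 0.03 0 0 0; 0.95 0 0 0.04 -7.6 2.5 0; 0.95 0 -0.03 0.03 -7.6 2.5 0; 0.95 -0.005 -0.045 0 0 0 5; 0.95 -0.005 -0.045 0 0 0 5",
)

```text
clock: 11.62
position: [0.5247, -0.1013, 0.3018]
ee_rot: [-2.645, 0.171, -0.026]
force: [1.0, -0.2, -1.8]
width: 0.126
gripper_force: 40.0
```

>>> send_rows(
  motion="0.95 -0.008 -0.045 0 0 0 5; 0.95 -0.008 -0.045 0 0 0 5; 0.95 -0.008 -0.045 0 0 0 5; 0.95 -0.008 -0.045 0 0 0 3; 0.95 -0.008 -0.04 0 0 0 0",
)

```text
clock: 12.25
position: [0.4851, -0.3227, 0.3003]
ee_rot: [-2.64, -0.238, 0.08]
force: [-0.5, 0.1, -1.1]
width: 0.13
gripper_force: 40.0
```

```bash
cat > g.py <<'E'
from h import *
def goal(yaw,tilt,low,dx=0,dz=0,ox=.114,oz=.091):
    T=R.from_euler('ZY',[yaw,-tilt],degrees=True).as_matrix()
    return low+T@[ox+dx,0,oz+dz], np.c_[np.cross(-T[:,0],-T[:,2]),-T[:,0],-T[:,2]]
def show(yaw,tilt,low,**k):
    p,G=goal(yaw,tilt,np.array(low),**k);s=arm.observe();C=R.from_rotvec(s["ee_rot"]).as_matrix()
    print("pos",s["position"].round(4),"shift",(p-s["position"]).round(4),"turn",np.degrees(R.from_matrix(G@C.T).as_rotvec()).round(1),"j",s["joints"].round(2))
E
python3 -c "
from g import *
show(100.3,28,[.4925,-.4557,.05],dx=.005,dz=.05)"
```

```text
pos [ 0.4851 -0.3227  0.3003] shift [ 0.0005 -0.0948 -0.07  ] turn [-0.1 -0.9 -0.2] j [ 0.89  0.6  -0.39  1.39 -0.14  1.52 -0.84]
```

>>> send_rows(
  motion="0.95 0 -0.03 -0.01 0 -0.9 0; 0.95 0 -0.04 -0.02 0 0 0; 0.95 0 -0.024 -0.02 0 0 0; 0.95 0 0 0 0 0 0; 0.95 0 0 0 0 0 0",
)

```text
clock: 12.88
position: [0.4856, -0.4148, 0.251]
ee_rot: [-2.641, -0.242, 0.058]
force: [-0.5, 0.4, -0.8]
width: 0.13
gripper_force: 40.0
```

```bash
python3 - <<'E'
from g import *
show(100.3,28,[.4925,-.4557,.05],dx=.005,dz=.05)
s=arm.observe()
ims={}
T=R.from_rotvec(s["ee_rot"]).as_matrix();A=np.c_[-T[:,1],np.cross(-T[:,2],-T[:,1]),-T[:,2]]
for n in("scene","top","wrist"):
    V=arm.camera_model(n)["view"];im,d=arm.get_image(n);ims[n]=im;P=cloud(n,d,V);h=cv2.cvtColor(im,cv2.COLOR_BGR2HSV)
    Q=(P-s["position"])@A+[.054,0,.091]   # expected tray frame
    m=(d>0)&(h[...,0]>40)&(h[...,0]<88)&(h[...,1]>70)&(np.abs(Q)<[.08,.06,.04]).all(-1)
    if m.sum()>50:
        q=Q[m];f=q[(abs(q[:,1])<.03)&(abs(q[:,0])<.045)&(q[:,2]<.012)]
        print(n,m.sum(),rect(q),np.percentile(q[:,0],[1,99]),np.percentile(q[:,1],[1,99]))
        if len(f)>30:
            a=np.linalg.lstsq(np.c_[f[:,:2],np.ones(len(f))],f[:,2],rcond=None)[0];print(" floor slopes deg, z0",np.degrees(a[:2]),a[2],len(f))
    # rest
    B=R.from_euler('ZY',[100.3,-28],degrees=True).as_matrix();S=(P-[.4925,-.4557,.05])@B
    o=(d>0)&((h[...,0]<14)|(h[...,0]>174))&(h[...,1]>170)&(h[...,2]>130)&(np.abs(S)<[.03,.05,.03]).all(-1)
    if o.sum()>20: print(n,"lip in slope frame",o.sum(),np.percentile(S[o],[2,50,98],axis=0).round(4).tolist())
    r=(d>0)&(h[...,1]<70)&(h[...,2]>100)&(np.abs(S-[.06,0,0])<[.07,.035,.008]).all(-1)
    if r.sum()>40: print(n,"rails",r.sum(),np.percentile(S[r],[2,50,98],axis=0).round(4).tolist(),[np.median(S[r&(S[...,1]*k>0)],axis=0).round(4).tolist() for k in(1,-1)])
c=np.zeros((600,800,3),np.uint8);c[:400,:640]=ims["wrist"];c[400:600,:200]=cv2.resize(ims["top"][190:290,170:270],(200,200));c[400:600,220:500]=cv2.resize(ims["scene"][150:250,340:480],(280,200));c[400:600,510:790]=cv2.resize(ims["top"][200:300,340:480],(280,200));cv2.imwrite("pics/c5.png",c)
E
```

```text
pos [ 0.4856 -0.4148  0.251 ] shift [-0.     -0.0027 -0.0206] turn [-0.2  0.1 -0.1] j [ 0.95  0.74 -0.36  1.26 -0.09  1.54 -0.73]
scene 342 (array([ 7.3, -2.2]), array([114.9,  78.7]), 0.2) [-0.01360725  0.06308665] [-0.04003098  0.0370447 ]
scene lip in slope frame 158 [[-0.005, -0.0308, -0.0083], [-0.001, -0.0068, 0.0041], [0.0028, 0.0223, 0.0133]]
scene rails 51 [[0.0429, -0.0273, -0.0079], [0.1192, -0.0198, -0.0032], [0.1243, 0.0223, -0.0]] [[0.1195, 0.0193, -0.0032], [0.1177, -0.0227, -0.0032]]
top rails 115 [[0.0972, -0.0245, -0.0055], [0.1119, 0.0166, -0.0002], [0.1227, 0.025, 0.0034]] [[0.1118, 0.0208, 0.0004], [0.1119, -0.0207, -0.0006]]
wrist 18656 (array([ 0.2, -2. ]), array([ 79.6, 119. ]), 89.9) [-0.05779467  0.0581225 ] [-0.04160297  0.035769  ]
 floor slopes deg, z0 [ 0.00563933 -0.06921965] 0.003513870380147763 9650
```

View pics/c5.png

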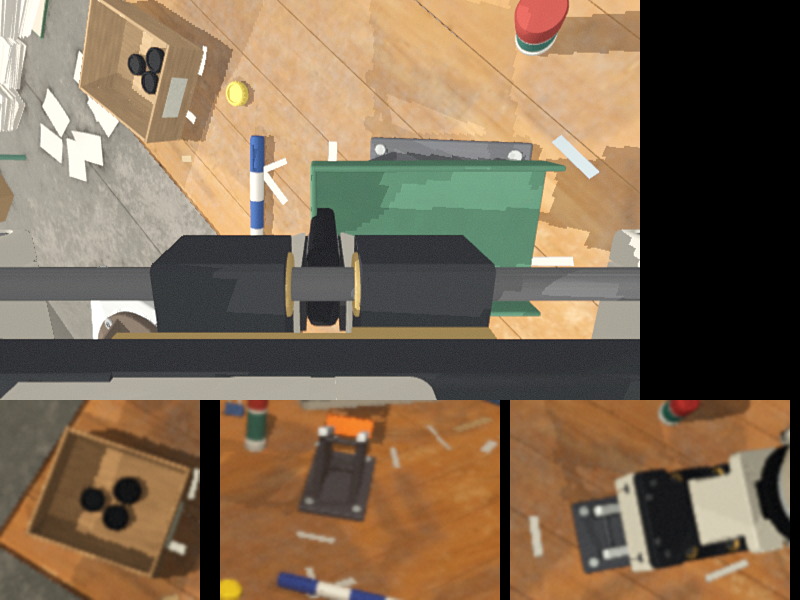

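The three caps lie in the carton at (92,498), (127,490) and (116,518). The tray is square in the grip, about 2 mm off in y, and aligned above the rest. Now lowering it along the rail normal.

>>> send_rows(
  motion="0.95 -0.002 -0.003 -0.02 0 0 0; 0.95 -0.0015 0.009 -0.0175 0 0 0; 0.95 -0.001 0.007 -0.013 0 0 0; 0.95 0 0 0 0 0 0; 0.95 0 0 0 0 0 0",
)

```text
clock: 13.65
position: [0.4801, -0.4038, 0.2001]
ee_rot: [-2.642, -0.239, 0.058]
force: [-0.4, 0.5, -1.0]
width: 0.131
gripper_force: 40.0
```

```bash
python3 -c "
from g import *
show(100.3,28,[.4905,-.4557,.05],dx=.003,dz=.0)
print(arm.observe()['force'])"
```

```text
pos [ 0.4801 -0.4038  0.2001] shift [-0.0004  0.0077 -0.0149] turn [-0.1  0.1 -0. ] j [ 0.95  0.76 -0.36  1.35 -0.08  1.43 -0.72]
[-0.44255613  0.46373619 -1.02647488]
```

>>> send_rows(
  motion="0.95 0 0.004 -0.007 0 0 0; 0.95 0 0.002 -0.004 0 0 0; 0.95 0 0.001 -0.003 0 0 0; 0.95 0 0 0 0 0 0",
)

```text
clock: 14.15
position: [0.4801, -0.3966, 0.1863]
ee_rot: [-2.642, -0.239, 0.058]
force: [-0.6, 0.2, 2.8]
width: 0.133
gripper_force: 40.0
```

```bash
python3 -c "
from g import *
show(100.3,28,[.4905,-.4557,.05],dx=.0,dz=.0)
print(arm.observe()['force'])"
```

```text
pos [ 0.4801 -0.3966  0.1863] shift [ 0.0001 -0.0021 -0.0024] turn [-0.1  0.1 -0. ] j [ 0.95  0.77 -0.36  1.38 -0.08  1.4  -0.73]
[-0.5640863   0.1816298   2.81060532]
```

Contact with the rails has begun. Sliding down to the lip.

>>> send_rows(
  motion="0.95 0.0004 -0.002 -0.001 0 0 0; 0.95 0.0004 -0.002 -0.0015 0 0 0; 0.95 0 0 0 0 0 0; 0.95 0 0 0 0 0 0",
)

```text
clock: 14.65
position: [0.4811, -0.4, 0.1843]
ee_rot: [-2.641, -0.24, 0.058]
force: [-1.5, 1.9, 9.9]
width: 0.132
gripper_force: 40.0
```

```bash
python3 -c "
from g import *
show(100.3,28,[.4905,-.4557,.05],dx=.0,dz=.0)
print(arm.observe()['force'])"
```

```text
pos [ 0.4811 -0.4     0.1843] shift [-0.001   0.0013 -0.0005] turn [-0.2  0.1 -0.1] j [ 0.95  0.78 -0.36  1.37 -0.08  1.4  -0.72]
[-1.46900866  1.92230169  9.94982883]
```

>>> send_rows(
  motion="0.95 0 0 0.0005 0 0 0; 0.6 0 0 0 0 0 0; 0.6 0 0 0 0 0 0; 0.6 0 0 0 0 0 0; 0.6 0 0 0 0 0 0",
)

```text
clock: 15.28
position: [0.4807, -0.4005, 0.1836]
ee_rot: [-2.641, -0.239, 0.059]
force: [0.3, 0.2, 0.9]
width: 0.399
gripper_force: 0.0
```

>>> send_rows(
  motion="0.6 0.002 -0.009 0.018 0 0 0; 0.6 0.003 -0.018 0.035 0 0 0; 0.6 0.003 -0.018 0.035 0 0 0; 0.6 0 0 0.05 0 0 0; 0.6 0 0 0.05 0 0 0",
)

```text
clock: 15.9
position: [0.4885, -0.4455, 0.373]
ee_rot: [-2.641, -0.238, 0.059]
force: [0.4, 0.2, -0.1]
width: 0.4
gripper_force: 0.0
```

>>> send_rows(
  motion="0.6 -0.04 -0.05 0.02 0 0 0; 0.6 -0.04 -0.06 0.02 0 0 0; 0.6 -0.04 -0.05 0 0 0 0; 0.6 -0.04 0 0 0 0 0; 0.6 0 0 0 0 0 0",
)

```text
clock: 16.52
position: [0.3309, -0.5824, 0.3976]
ee_rot: [-2.658, -0.23, 0.048]
force: [0.3, 1.1, 0.5]
width: 0.399
gripper_force: 0.0
```

```bash
python3 - <<'E'
from h import *
s=arm.observe();print(s["position"],s["width"],s["clock"],s["force"])
B=R.from_euler('ZY',[100.3,-28],degrees=True).as_matrix();ims=[]
for n in("scene","top"):
    im,d=arm.get_image(n);ims.append(im);P=cloud(n,d);h=cv2.cvtColor(im,cv2.COLOR_BGR2HSV);S=(P-[.4925,-.4557,.05])@B
    m=(d>0)&(h[...,0]>40)&(h[...,0]<88)&(h[...,1]>70)&(np.abs(S-[.06,0,.01])<[.09,.06,.03]).all(-1)
    q=S[m];print(n,m.sum(),rect(q),np.percentile(q,[2,50,98],axis=0).round(4).tolist())
c=np.zeros((400,800,3),np.uint8);c[:,:400]=cv2.resize(ims[0][100:240,340:480],(400,400));c[:,400:]=cv2.resize(ims[1][130:290,170:450],(400,229)).copy() if 0 else cv2.resize(ims[1][150:300,320:470],(400,400));cv2.imwrite("pics/c6.png",c)
E
```

```text
[ 0.33090261 -0.58238693  0.3976387 ] 0.3993794065429732 16.525 [0.34224719 1.08342969 0.47496815]
scene 238 (array([68.2, -0.2]), array([ 78.5, 110.3]), 89.7) [[0.1096, -0.0386, 0.0015], [0.119, 0.0007, 0.0087], [0.1221, 0.0384, 0.0172]]
top 1564 (array([61.6,  2.6]), array([ 78.6, 122.8]), 89.7) [[0.0038, -0.0355, 0.0014], [0.055, 0.0036, 0.0048], [0.1207, 0.0398, 0.0194]]
```

View pics/c6.png

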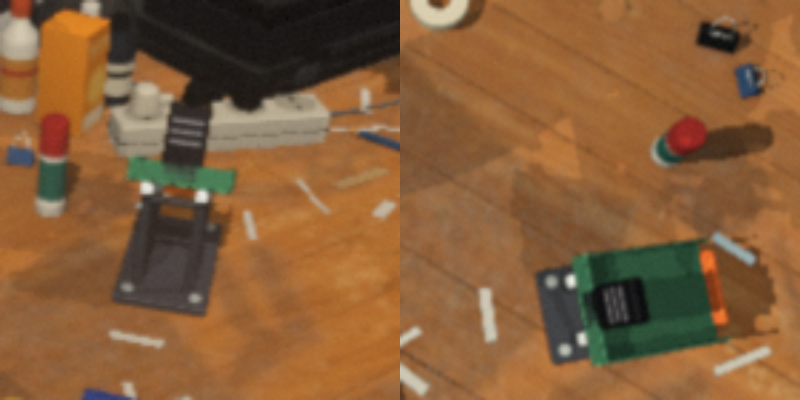

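The tray lies centred on the rails with its nose at the lip (713,288). It measures within about 3 mm of its place, the glue stick still stands at (680,140), and the robot is clear.

```bash
python3 -c "
from cell import arm
print(arm.sign_off())"
```

```text
the job is handed in; nothing more can be done
None
```

The job is handed in: all three caps are in the carton, and the empty tray sits on the rest, nose at the lip and within about 3 mm of its place; the glue stick and tape roll were left alone, and the last reading was 16.5 s (the judge's verdict was not shown).

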